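Mesh a splined chuck barrel onto the lens-centring spindle

TASK

Pick up the black barrel with the toothed (splined) bore and fit it onto the splined shaft that stands up out of the lens-centring machine: press it down lightly while rocking it to and fro until the teeth mesh, then push it fully home against the shoulder and let go. Never force it: if it does not go down on a light push the teeth are not in line, and pressing on would jam it hard. Leave the two lens cells and the jar where they stand.

Things in the scene. Friction and masses are not known exactly. Their poses are not given: they have to be found in the camera images.
- barrel_mid (a point): centre (half-way up) of the loose splined barrel: black twelve-sided ring standing upright, 54 mm across flats, 44 mm tall, 0.13 to 0.23 kg, both ends alike. Bore along z right through, with 6 steel teeth: 23 mm across tooth tips, 32 mm across groove bottoms, grooves 5.4 mm wide, along its x axis and every 60 deg. Flats to grip across: square to x and every 30 deg.
- machine: fixed lens-centring machine: grey box 150 x 150 mm, 58 mm tall, with a steel collar up to 70 mm, and a splined steel shaft standing upright in its centre. Origin: centre of its underside, z up. The shaft can be pushed straight down up to 10 mm on a spring (4.5 N to start, 9.5 N at the end, then a hard stop) and springs back up.
- seat (a point): point on the shaft's axis at the top of its shoulder (a disc 42 mm across), 104 mm above the bench with the shaft up; machine's frame. Barrel home = lower end on the shoulder, its centre 22 mm above this point. The splines above the shoulder stand at an angle to the machine that differs each time and is NOT measured. The shaft can turn, but a brake holds it with 0.15 N m, more than the rub of a barrel pressed on it with 10 N.
- spline_top (a point): point on the shaft's axis at the top of the splines, 16 mm above the shoulder with the shaft up; machine's frame. 6 straight splines 4 mm wide, 30 mm across, on a 21 mm core: 0.7 mm play each side in the grooves, 1 mm around the core. A barrel whose teeth are not in line stops with its lower end here; once in line, the shaft springs up into the bore and the push vanishes.
- shaft_tip (a point): top end of the shaft, 29 mm above the shoulder with the shaft up; machine's frame. Above the splines a smooth 21 mm pilot 5 mm tall, then a cone 8 mm tall narrowing to 8 mm, which guides the bore on.
- cell_a_mid (a point): centre of a lens cell: closed black round barrel with a waist and a glass dome, 54 mm across, 40 mm tall, loose; leave alone
- cell_b_mid (a point): centre of a larger lens cell of the same kind, 60 mm across, 50 mm tall, loose; leave alone
- jar_mid (a point): centre of a small glass jar with a white cap, 48 mm across, 60 mm tall, loose; leave alone
Mind the look-alikes: they are no part of the job. What is shaped like the part that bears barrel_mid but pink or red is not meant. Several things have the shape of the machine; the one meant has the colours described above.

How it is judged:
By the outcome, as a careful person would: the job done as asked, in the order asked, and still so for the second after the job is handed in, with the robot touching nothing.
It also fails if it takes over 64 s, if anything falls off the work surface, if the arm or the gripper's body presses on something with over 40 N, if the wrist force passes 120 N, or if a joint passes its speed limit or range.

ROBOT

A 7-joint arm with a two-finger parallel gripper is mounted at the origin on the work surface. World frame = base frame: x ahead of the robot, y to its left, z up, the work surface at z = 0. Lengths are in m, angles in rad, forces in N, time in s.
With the tool pointing down it reaches from about 0.425 to 0.825 m from the base axis. Payload 3.6 kg.
Tool frame: the origin (TCP) lies on the centre line of the jaws, within the pads' length; the fingertips stand ahead of it and the grasp point (between the pads) lies 8 mm behind it (robot.finger_overhang is the z of the fingertips in the tool frame, in m); z points along the fingers, y is the direction in which the jaws open and shut (so a half turn about z gives the same grasp; the last joint's range is limited). The gripper opens to 93 mm and grips with 3 to 60 N. Pads are 15 mm wide; open, the fingers measure 128 mm over their backs; the gripper's body (75 mm by 188 mm) begins 65 mm behind the grasp point.
Start: joints at [1.19, 0.615, -0.013, 1.423, 0.008, 1.103, -0.04], TCP at [0.225, -0.61, 0.23] pointing down, gripper open.
Joint ranges: [-3.12, 3.12], [-0.3, 2.06], [-1.34, 1.32], [0.26, 2.42], [-1.36, 4.5], [0.01, 1.98], [-2.84, 2.84]. Speed limits (rad/s): [2.79, 2.79, 3.14, 3.14, 3.14, 3.14, 3.14].

INTERFACE

Orientations are given as a unit quaternion [x, y, z, w].
In Python, from rig import robot, viewer gives the robot as it stands.
- The arm moves only by the tool play_rows, never from a script. Its argument "targets" is a list that holds one entry, the list of rows, each a list of 4 numbers: the shift along the tool's x, y, z in mm, then the turn about the tool's z in rad. In form: [[[dx, dy, dz, twist], ...]]. A call has 1 to 10 rows; each row is the pose to reach, as a shift and turn from the pose commanded when the call began, along the tool's axes at that moment; what a row does not reach only later rows make up. A row lasts 1/10 s, in which the tool goes at most 50 mm and 8.59 degrees, less where a joint would pass 70% of its speed; a pose out of reach is approached as far as the arm can. A call with a gripper value outside its range is refused whole. "gripper" is the closure, from 0 (fully open) to 1 (shut), set as the call begins (left out, the last holds). The fingers move at their own pace and stop on an object; the grip force is fixed at half the most. Time passes only in rows, so rows that repeat a pose let the fingers close. It gives the time, the measured TCP pose, the force and the opening at its end, in the units of the state.
- robot.state(): the state, without advancing time (a new reading comes with each control period).
- viewer.capture(name): name is "scene" or "top"; returns a dict with "frame" (400x640x3 uint8, blue, green, red), "camera_matrix" (3x3 intrinsics, pixels), "D" ([k1, k2, p1, p2, k3] as OpenCV has them; the pictures are not rectified), "cam_to_world" (4x4, takes a point from camera to world coordinates). Camera axes: x right, y down, z forward; pixel columns grow to the right and rows downward; lengths in m; the calibration is good to about 2 mm. A picture is of the moment at which its call begins. There is no depth.
- robot.job_done(): hands the job in, once; it reports no verdict.
The state is a dict: "clock": time; "joint_pos": joint angles; "joint_vel": joint speeds; "effort": joint torques, N m; "eef_pos": TCP position; "tool_rot": TCP orientation; "ft_force": force on the tool from outside, world axes, zero at the start; "moment": the same for the moment, N m; "grip_width": opening from 0.0 (shut) to 1.0 (fully open).
Only numpy, scipy, OpenCV 4.12 (cv2) and the standard library are available. Lean on these libraries where they do the work, as an engineer would, in place of code of your own. Each camera call takes 0.05 s, during which the arm holds its last target. There are 200 camera calls.

## Working session

There is one attempt and no reset: what is moved stays moved. The work goes in short steps, Python scripts to look and compute and a tool call to move; the robot and the scene stay as the last step left them, time stands still between calls to the robot, and variables do not carry over. Pictures are saved under pics/ and viewed, about 8 in all and at most 12, crops included, and the job is handed in when it is done.

Besides the shell and the picture viewer there is one more tool, called after "Emit:" by a JSON object that holds its "op" and its "data", one argument or row to a line. play_rows: Moves the arm, as the interface text tells. Its arguments: {"type":"object","properties":{"targets":{"type":"array"},"gripper":{"type":"number"}},"required":["targets"]}

```bash
ls; mkdir -p pics
cat > h.py <<'E'
import cv2,numpy as np,json
from rig import robot,viewer
def cap(n,f=None):
    c=viewer.capture(n)
    if f: cv2.imwrite('pics/'+f,c['frame'])
    return c
def ray(c,u,v):
    K=np.array(c['camera_matrix']);D=np.array(c['D'],float);T=np.array(c['cam_to_world'])
    p=cv2.undistortPoints(np.array([[[u,v]]],float),K,D)[0,0]
    return T[:3,3],T[:3,:3]@np.array([p[0],p[1],1])
def atz(c,u,v,z):
    o,d=ray(c,u,v);return o+d*(z-o[2])/d[2]
def proj(c,P):
    T=np.linalg.inv(np.array(c['cam_to_world']));
    return cv2.projectPoints(np.array(P,float).reshape(-1,3),cv2.Rodrigues(T[:3,:3])[0],T[:3,3],np.array(c['camera_matrix']),np.array(c['D'],float))[0][:,0]
E
python3 - <<'E'
from h import *
a=cap('scene','s0.png');b=cap('top','t0.png')
print(np.array(a['cam_to_world']).round(3),np.array(b['cam_to_world']).round(3),a['camera_matrix'],b['camera_matrix'])
print(robot.state(),robot.finger_overhang)
E
```

```text
pics
[[ 0.098  0.766 -0.636  1.346]
 [ 0.995 -0.075  0.062 -0.119]
 [-0.    -0.639 -0.77   1.106]
 [ 0.     0.     0.     1.   ]] [[-0.029 -0.989  0.147  0.367]
 [-0.999  0.023 -0.041 -0.016]
 [ 0.037 -0.148 -0.988  0.965]
 [ 0.     0.     0.     1.   ]] [[510.9434833    0.         320.63929623]
 [  0.         510.9434833  200.94745443]
 [  0.           0.           1.        ]] [[396.82787021   0.         316.19648031]
 [  0.         396.82787021 200.41507926]
 [  0.           0.           1.        ]]
{'clock': 0.1, 'joint_pos': array([ 1.19047135,  0.61583734, -0.01258619,  1.42470216,  0.00812941,
        1.10337819, -0.04039261]), 'joint_vel': array([-0.00078912, -0.00171362, -0.00107746, -0.00343798, -0.0017144 ,
        0.00026843, -0.00088484]), 'effort': array([ 1.12308433e-03, -4.60043192e+01,  2.09968896e-01, -1.66245496e+01,
       -6.12073322e-02,  1.69686461e-02,  8.41782162e-05]), 'eef_pos': array([ 0.22497552, -0.60911522,  0.22859953]), 'tool_rot': array([ 9.84385744e-01,  1.76021061e-01, -2.34875521e-04, -1.11266239e-03]), 'ft_force': array([ 0.29942429, -0.63103985,  0.09678251]), 'moment': array([ 0.01013207,  0.02912907, -0.05294808]), 'grip_width': 0.9993864920504397} 0.011
```

View pics/s0.png

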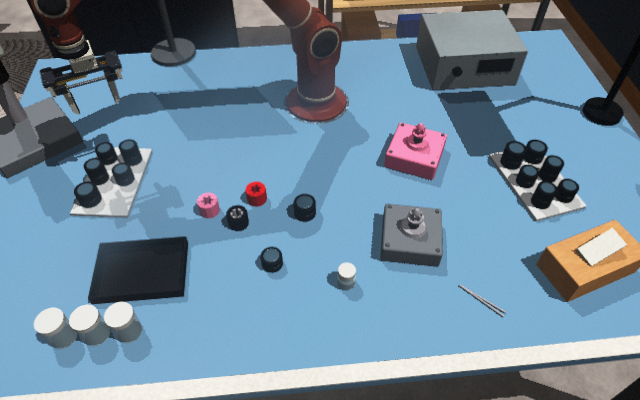

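View pics/t0.png

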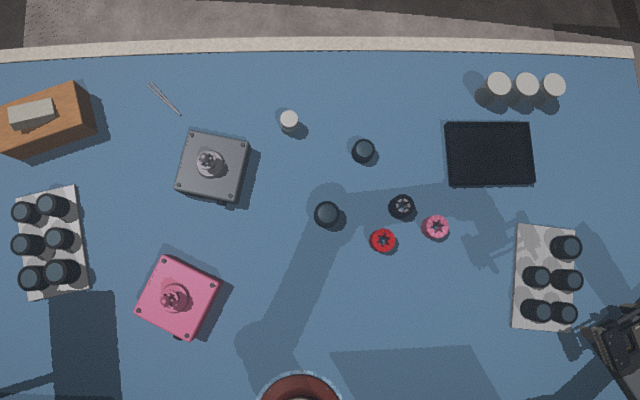

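The black splined barrel is at scene (237,217) / top (402,207). The grey machine is at scene (413,230) / top (211,165). Next I'll enlarge both.

Run:
```python
from h import *
s=cv2.imread('pics/s0.png');t=cv2.imread('pics/t0.png')
def cr(i,u,v,h,n):return cv2.resize(i[v-h:v+h,u-h:u+h],(n,n),interpolation=cv2.INTER_CUBIC)
A=np.hstack([cr(t,402,207,25,400),cr(s,237,217,25,400)])
cv2.imwrite('pics/c0.png',A)
A=np.hstack([cr(t,212,165,40,400),cr(s,413,230,40,400)])
cv2.imwrite('pics/c1.png',A)
```

```text
(no output)
```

View pics/c0.png

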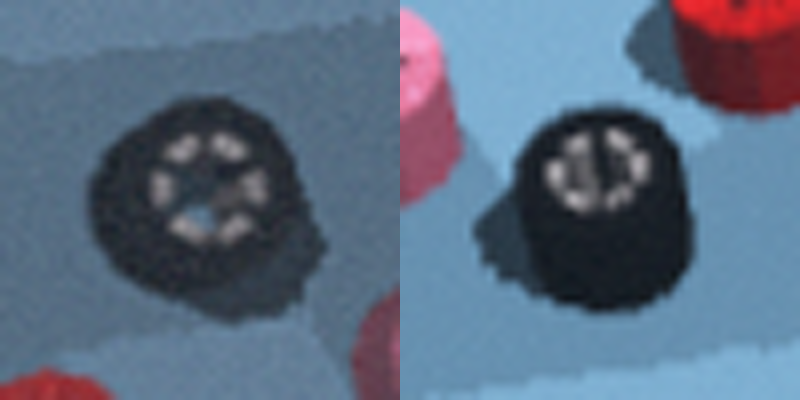

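View pics/c1.png

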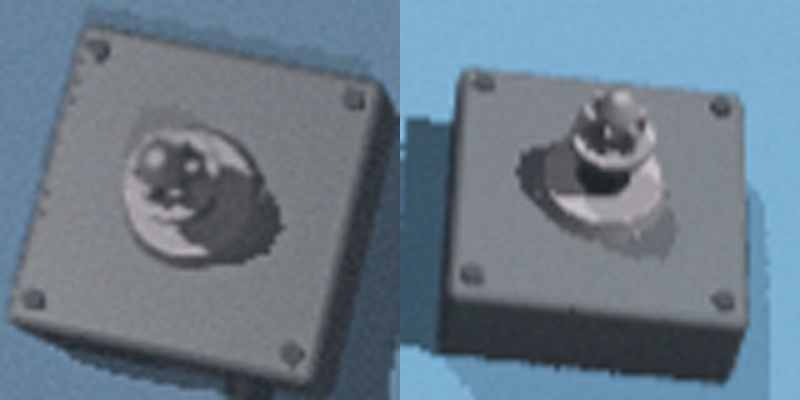

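Top crop: the six barrel teeth are centred near full-image (403.1,205.4). The machine's four screws and its collar are clear in both views. Now I'll work out positions.

Run:
```python
from h import *
a=cap('scene');b=cap('top')
def pts(c,L,ox,oy,s,z):return np.array([atz(c,ox+(u+.5)/s-.5,oy+(v+.5)/s-.5,z) for u,v in L])
for c,L,o in((b,[(184,149),(230,147),(253,185),(233,228),(190,227),(162,187)],(377,182)),(a,[(157,172),(180,145),(215,140),(237,165),(215,195),(180,198)],(212,192))):
    P=pts(c,L,*o,8,.044);m=P.mean(0);d=P-m
    ang=np.arctan2(d[:,1],d[:,0]);print('barrel',m.round(4),np.hypot(d[:,0],d[:,1]).round(4),np.degrees(np.angle(np.exp(6j*ang).mean()))/6)
for c,L,o in((b,[(98,50),(354,98),(292,353),(34,299)],(172,125)),(a,[(84,82),(320,106),(323,299),(72,274)],(373,190))):
    P=pts(c,L,*o,5,.058);print('mach',P.mean(0).round(4),np.linalg.norm(P-P.mean(0),axis=1).round(4),(P[1]-P[0]).round(3), np.degrees(np.arctan2(*(P[1]-P[0])[[1,0]])))
print('collar top',pts(b,[(193,195)],172,125,5,.07), 'disc scene',pts(a,[(214,138)],373,190,5,.104),'tip scene',pts(a,[(221,92)],373,190,5,.133),'tip top',pts(b,[(154,155)],172,125,5,.133))
for n,c,o,s in(('t',b,(377,182),8),('s',a,(212,192),8)): print(n)
from scipy.spatial.transform import Rotation as R
s=robot.state();print(R.from_quat(s['tool_rot']).as_matrix().round(4),s['eef_pos'])
```

```text
barrel [ 0.4878 -0.2583  0.044 ] [0.0134 0.0139 0.0134 0.014  0.0134 0.0141] 29.75804824766762
barrel [ 0.487  -0.2591  0.044 ] [0.0133 0.0123 0.0132 0.0131 0.0129 0.0129] -29.124281978074098
mach [0.5924 0.1922 0.058 ] [0.0872 0.0882 0.0875 0.0872] [-0.027 -0.122  0.   ] -102.32323250208498
mach [0.5897 0.1919 0.058 ] [0.0875 0.0876 0.0871 0.0881] [0.028 0.12  0.   ] 76.82661292259817
collar top [[0.59110316 0.18990432 0.07      ]] disc scene [[0.59352677 0.19200807 0.104     ]] tip scene [[0.58758052 0.19259193 0.133     ]] tip top [[0.59340844 0.19258226 0.133     ]]
t
s
[[ 9.380e-01  3.466e-01 -5.000e-04]
 [ 3.466e-01 -9.380e-01  1.400e-03]
 [-0.000e+00 -1.500e-03 -1.000e+00]] [ 0.22507386 -0.60932206  0.22894762]
```

Barrel is at about (0.4875, -0.2587), with flats square to the world axes within about 0.3°. Machine axis is at about (0.591, 0.192). I'll move above the barrel with the jaws along world y, which is clear of the pink and red ones.

Emit:
{"op": "play_rows", "data": {
  "targets": [
    [[20,-13,0,0.02],[60,-39,0,0.06],[105,-68,0,0.1],[150,-97,0,0.15],[195,-126,0,0.2],[240,-155,0,0.24],[285,-184,0,0.28],[325,-210,0,0.32],[355,-230,0,0.345],[368,-238,0,0.345]]
  ],
  "gripper": 0
}}

```text
clock: 1.2
eef_pos: [0.4918, -0.2519, 0.2296]
tool_rot: [1.0, 0.009, 0.001, -0.002]
ft_force: [0.5, -0.4, -0.5]
grip_width: 0.998
```

```bash
cat >> h.py <<'E'
from scipy.spatial.transform import Rotation as R
def rel(p,yaw=None):
    """tool-frame shift (mm) to world p, twist (rad) to bring tool-x to yaw (deg)"""
    s=robot.state();M=R.from_quat(s['tool_rot']).as_matrix();y=np.arctan2(M[1,0],M[0,0])
    print('t',s['clock'],'pos',s['eef_pos'].round(4),'yaw',np.degrees(y).round(2),'tilt',M[:2,2].round(4),'F',s['ft_force'].round(2),'M',s['moment'].round(3),'w',s['grip_width'],'j',s['joint_pos'].round(2))
    print('shift',(1000*M.T@(np.array(p)-s['eef_pos'])).round(1),'twist',None if yaw is None else -(np.radians(yaw)-y))
E
python3 -c "
from h import *
rel([.4875,-.2587,.016],0.3)"
```

```text
t 1.2 pos [ 0.4918 -0.2519  0.2296] yaw 1.06 tilt [0.0021 0.0041] F [ 0.54 -0.37 -0.5 ] M [ 0.006 -0.014 -0.031] w 0.9980286173017532 j [ 0.42  0.46  0.03  1.71 -0.02  0.97 -1.1 ]
shift [ -4.9   7.5 213.5] twist 0.0132603051748179
```

Emit:
{"op": "play_rows", "data": {
  "targets": [
    [[0,0,10,0],[0,0,40,0],[0,0,75,0],[0,0,105,0],[0,0,125,0],[0,0,135,0],[0,0,140,0],[0,0,140,0],[0,0,140,0]]
  ]
}}

```text
clock: 2.1
eef_pos: [0.4884, -0.2597, 0.0906]
tool_rot: [1.0, 0.004, 0.001, 0.001]
ft_force: [0.6, 0.7, -0.3]
grip_width: 1.001
```

```bash
python3 -c "
from h import *
rel([.4875,-.2587,.016],0.3)
c=cap('top','t1.png');d=cap('scene','s1.png')
i=cv2.resize(c['frame'][150:260,340:470],(520,440),interpolation=cv2.INTER_CUBIC)
j=cv2.resize(d['frame'][160:270,170:300],(520,440),interpolation=cv2.INTER_CUBIC)
cv2.imwrite('pics/c2.png',cv2.resize(np.hstack([i,j]),(800,338)))"
```

```text
t 2.1 pos [ 0.4884 -0.2597  0.0906] yaw 0.48 tilt [ 0.0017 -0.0011] F [ 0.58  0.72 -0.33] M [ 0.008 -0.036  0.005] w 1.0010258778993297 j [ 0.43  0.64  0.03  1.86 -0.03  0.64 -1.09]
shift [-1.  -1.1 74.6] twist 0.003080555737767196
```

View pics/c2.png

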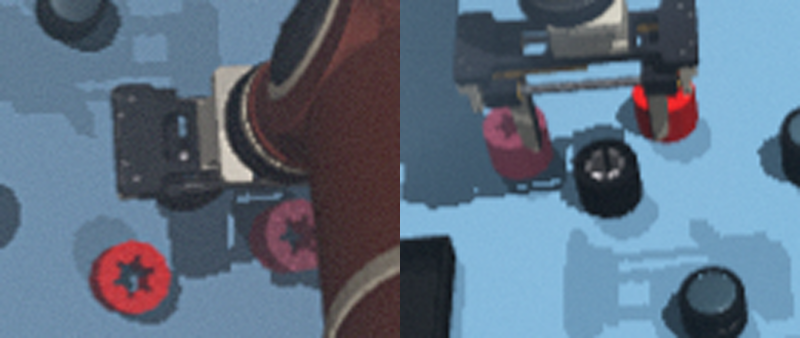

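The fingers straddle the black barrel and the neighbours are clear. I'll descend, then close.

Emit:
{"op": "play_rows", "data": {
  "targets": [
    [[-0.5,-0.5,15,0],[-0.5,-0.5,35,0],[-0.5,-0.5,52,0],[-0.5,-0.5,64,0],[-0.5,-0.5,71,0],[-0.5,-0.5,73,0],[-0.5,-0.5,73,0]]
  ]
}}

```text
clock: 2.9
eef_pos: [0.4877, -0.2586, 0.0169]
tool_rot: [1.0, 0.004, 0.0, 0.0]
ft_force: [-0.6, -0.3, 0.0]
grip_width: 1.0
```

Emit:
{"op": "play_rows", "data": {
  "targets": [
    [[0,0,0,0],[0,0,0,0],[0,0,0,0],[0,0,0,0],[0,0,0,0],[0,0,0,0],[0,0,0,0],[0,0,0,0]]
  ],
  "gripper": 1
}}

```text
clock: 3.7
eef_pos: [0.4875, -0.2584, 0.0168]
tool_rot: [1.0, 0.004, 0.0, -0.0]
ft_force: [-0.3, 0.1, 1.9]
grip_width: 0.58
```

```bash
python3 -c "
from h import *
rel([.591,.192,.18],0.3)"
```

```text
t 3.7 pos [ 0.4875 -0.2584  0.0168] yaw 0.51 tilt [0.     0.0001] F [-0.32  0.06  1.87] M [0.097 0.08  0.013] w 0.5795263537269563 j [ 0.44  0.76  0.02  1.9  -0.03  0.48 -1.09]
shift [ 107.5 -449.4 -163.2] twist 0.003660166146789952
```

Gripped at 53.9 mm, which matches the 54 mm across flats. I'll lift and carry it over.

Emit:
{"op": "play_rows", "data": {
  "targets": [
    [[0,0,-10,0],[0,0,-35,0],[0,0,-70,0],[0,0,-110,0],[0,0,-145,0],[0,0,-165,0],[0,0,-175,0]]
  ]
}}

```text
clock: 4.4
eef_pos: [0.4881, -0.2589, 0.1943]
tool_rot: [1.0, 0.004, 0.002, 0.001]
ft_force: [-0.4, -0.1, -2.0]
grip_width: 0.575
```

Emit:
{"op": "play_rows", "data": {
  "targets": [
    [[2,-10,0,0],[9,-40,0,0],[20,-85,0,0],[32,-133,0,0],[44,-182,0,0],[55,-230,0,0],[66,-278,0,0],[78,-325,0,0],[88,-368,0,0],[96,-402,0,0]]
  ]
}}

```text
clock: 5.4
eef_pos: [0.5781, 0.1491, 0.1895]
tool_rot: [1.0, 0.006, -0.002, -0.001]
ft_force: [0.2, 0.2, -0.9]
grip_width: 0.58
```

Emit:
{"op": "play_rows", "data": {
  "targets": [
    [[6,-25,0,0],[9,-39,0,0],[11,-46,0,0],[11,-47,0,0],[11,-47,0,0],[11,-47,0,0],[11,-47,0,0]]
  ]
}}

```text
clock: 6.1
eef_pos: [0.5906, 0.1899, 0.1919]
tool_rot: [1.0, 0.003, 0.0, 0.0]
ft_force: [-0.1, 0.4, -0.9]
grip_width: 0.578
```

```bash
python3 -c "
from h import *
rel([.591,.192,.16],0.3)
c=cap('top','t2.png');d=cap('scene','s2.png')
i=c['frame'][110:230,150:270];j=d['frame'][150:270,350:470]
cv2.imwrite('pics/c3.png',cv2.resize(np.hstack([i,j]),(800,400),interpolation=cv2.INTER_CUBIC))
print(proj(d,[[.591,.192,.133],[.591,.192,.104]]))"
```

```text
t 6.1 pos [0.5906 0.1899 0.1919] yaw 0.38 tilt [ 0.0002 -0.0006] F [-0.06  0.35 -0.89] M [0.031 0.021 0.027] w 0.5777854936811023 j [-0.36  0.6   0.02  1.56 -0.01  0.97 -1.9 ]
shift [ 0.4 -2.1 31.9] twist 0.0013902870215134911
[[416.86608855 209.1019446 ]
 [415.17794883 216.40210666]]
```

View pics/c3.png

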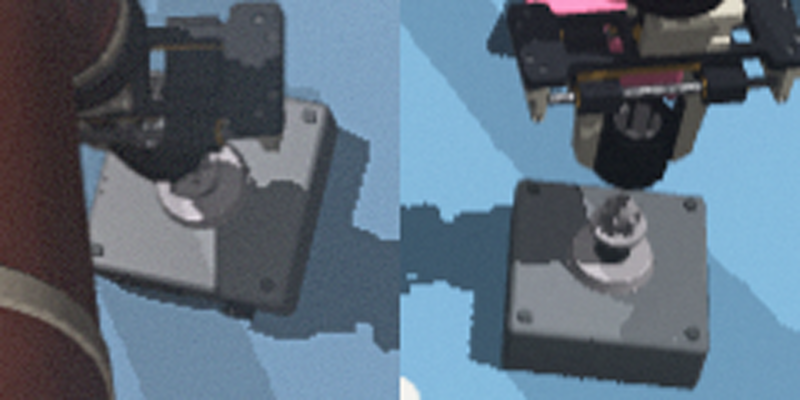

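The barrel is held above the shaft, and the shaft tip at scene (416.6,209) matches my estimate (416.9,209.1). I'll lower it over the cone.

Emit:
{"op": "play_rows", "data": {
  "targets": [
    [[0,-1.5,8,0],[0,-1.5,20,0],[0,-1.5,32,0],[0,-1.5,38,0],[0,-1.5,42,0],[0,-1.5,45,0],[0,-1.5,47,0]]
  ]
}}

```text
clock: 6.9
eef_pos: [0.5906, 0.1931, 0.1445]
tool_rot: [1.0, 0.004, 0.0, -0.0]
ft_force: [-0.5, -1.0, -1.3]
grip_width: 0.582
```

```bash
python3 -c "
from h import *
rel([.591,.192,.137],0.3)"
```

```text
t 6.9 pos [0.5906 0.1931 0.1445] yaw 0.51 tilt [0.0002 0.0001] F [-0.5  -0.99 -1.33] M [0.075 0.063 0.015] w 0.5820572704327005 j [-0.36  0.66  0.02  1.61 -0.01  0.87 -1.9 ]
shift [0.4 1.1 7.5] twist 0.0036598981586333503
```

Emit:
{"op": "play_rows", "data": {
  "targets": [
    [[0,0,2,0],[0,0,4,0],[0,0,5,0],[0,0,5.5,0],[0,0,5.5,0]]
  ]
}}

```text
clock: 7.4
eef_pos: [0.5906, 0.1931, 0.1393]
tool_rot: [1.0, 0.004, 0.0, -0.0]
ft_force: [1.4, 0.1, -1.6]
grip_width: 0.582
```

```bash
python3 -c "
from h import *
rel([.591,.192,.137],0.3)"
```

```text
t 7.4 pos [0.5906 0.1931 0.1393] yaw 0.51 tilt [0.0004 0.0003] F [ 1.4   0.14 -1.6 ] M [ 0.072 -0.074 -0.002] w 0.5823634999998036 j [-0.36  0.66  0.02  1.62 -0.01  0.86 -1.9 ]
shift [0.4 1.1 2.3] twist 0.00363928235504058
```

It's on the pilot with nearly no side force. Now a light press, about 3 mm into the spring.

Emit:
{"op": "play_rows", "data": {
  "targets": [
    [[0.3,0,1.5,0],[0.3,0,3,0],[0.3,0,4.5,0],[0.3,0,5.5,0],[0.3,0,5.5,0]]
  ]
}}

```text
clock: 7.9
eef_pos: [0.5909, 0.193, 0.1342]
tool_rot: [1.0, 0.004, 0.0, -0.0]
ft_force: [-2.0, -0.9, 3.8]
grip_width: 0.578
```

```bash
python3 -c "
from h import *
rel([.591,.192,.137],0.3)"
```

```text
t 7.9 pos [0.5909 0.193  0.1342] yaw 0.5 tilt [0.0004 0.0002] F [-1.98 -0.89  3.79] M [-0.101  0.321 -0.059] w 0.5784000244536467 j [-0.36  0.67  0.02  1.62 -0.01  0.85 -1.9 ]
shift [ 0.1  1.  -2.8] twist 0.0034910462042274703
```

Contact at about 5 N of push, teeth not in line. I'll rock it.

Emit:
{"op": "play_rows", "data": {
  "targets": [
    [[0,0,0,0.03],[0,0,0,0.06],[0,0,0,0.09],[0,0,0,0.12],[0,0,0,0.15],[0,0,0,0.18]]
  ]
}}

```text
clock: 8.5
eef_pos: [0.5913, 0.1933, 0.1339]
tool_rot: [0.996, -0.087, 0.001, -0.0]
ft_force: [0.2, -0.2, 4.3]
grip_width: 0.58
```

Emit:
{"op": "play_rows", "data": {
  "targets": [
    [[0,0,0,0.03],[0,0,0,0.06],[0,0,0,0.09],[0,0,0,0.12]]
  ]
}}

```text
clock: 8.9
eef_pos: [0.5909, 0.1931, 0.1338]
tool_rot: [0.989, -0.146, 0.0, -0.0]
ft_force: [1.1, 0.4, 3.4]
grip_width: 0.579
```

Emit:
{"op": "play_rows", "data": {
  "targets": [
    [[0,0,0,0.03],[0,0,0,0.06],[0,0,0,0.09],[0,0,0,0.12]]
  ]
}}

```text
clock: 9.3
eef_pos: [0.5907, 0.1932, 0.1337]
tool_rot: [0.979, -0.205, -0.0, -0.0]
ft_force: [0.8, 0.6, 3.7]
grip_width: 0.58
```

Emit:
{"op": "play_rows", "data": {
  "targets": [
    [[0,0,0,0.03],[0,0,0,0.06],[0,0,0,0.09],[0,0,0,0.12]]
  ]
}}

```text
clock: 9.7
eef_pos: [0.5906, 0.1933, 0.1336]
tool_rot: [0.965, -0.264, -0.0, -0.0]
ft_force: [0.1, 2.0, 3.5]
grip_width: 0.581
```

Nothing up to +31°. I'll go back through the start and on to the other side.

Emit:
{"op": "play_rows", "data": {
  "targets": [
    [[0,0,0,-0.06],[0,0,0,-0.12],[0,0,0,-0.18],[0,0,0,-0.24],[0,0,0,-0.3]]
  ]
}}

```text
clock: 10.2
eef_pos: [0.591, 0.1924, 0.1338]
tool_rot: [0.993, -0.115, 0.0, 0.0]
ft_force: [-0.3, 0.7, 4.1]
grip_width: 0.578
```

Emit:
{"op": "play_rows", "data": {
  "targets": [
    [[0,0,0,-0.06],[0,0,0,-0.12],[0,0,0,-0.18],[0,0,0,-0.24]]
  ]
}}

```text
clock: 10.6
eef_pos: [0.5911, 0.1922, 0.1338]
tool_rot: [1.0, 0.005, 0.0, 0.0]
ft_force: [0.5, -0.6, 4.6]
grip_width: 0.578
```

Emit:
{"op": "play_rows", "data": {
  "targets": [
    [[0,0,0,-0.03],[0,0,0,-0.06],[0,0,0,-0.09],[0,0,0,-0.12]]
  ]
}}

```text
clock: 11.0
eef_pos: [0.591, 0.1925, 0.1338]
tool_rot: [0.998, 0.065, 0.0, 0.0]
ft_force: [1.3, -0.6, 4.0]
grip_width: 0.581
```

Emit:
{"op": "play_rows", "data": {
  "targets": [
    [[0,0,0,-0.03],[0,0,0,-0.06],[0,0,0,-0.09],[0,0,0,-0.12]]
  ]
}}

```text
clock: 11.4
eef_pos: [0.5906, 0.1929, 0.1337]
tool_rot: [0.992, 0.125, -0.0, 0.0]
ft_force: [2.1, -0.8, 3.7]
grip_width: 0.58
```

Emit:
{"op": "play_rows", "data": {
  "targets": [
    [[0,0,0,-0.03],[0,0,0,-0.06],[0,0,0,-0.09],[0,0,0,-0.12]]
  ]
}}

```text
clock: 11.8
eef_pos: [0.5907, 0.1929, 0.1336]
tool_rot: [0.983, 0.185, -0.0, 0.0]
ft_force: [1.9, -1.2, 3.8]
grip_width: 0.578
```

Emit:
{"op": "play_rows", "data": {
  "targets": [
    [[0,0,0,-0.03],[0,0,0,-0.06],[0,0,0,-0.09],[0,0,0,-0.12]]
  ]
}}

```text
clock: 12.2
eef_pos: [0.591, 0.1931, 0.1332]
tool_rot: [0.97, 0.243, 0.0, -0.0]
ft_force: [3.0, -0.8, 1.0]
grip_width: 0.573
```

The push dropped to 2.5 N, so the teeth may be starting to mesh. I'll hold for a moment and read the state.

Emit:
{"op": "play_rows", "data": {
  "targets": [
    [[0,0,0,0],[0,0,0,0]]
  ]
}}

```text
clock: 12.4
eef_pos: [0.5909, 0.1931, 0.1332]
tool_rot: [0.97, 0.242, 0.0, -0.0]
ft_force: [3.7, -0.5, -2.0]
grip_width: 0.58
```

```bash
python3 -c "
from h import *
rel([.591,.192,.137],28)"
```

```text
t 12.4 pos [0.5909 0.1931 0.1332] yaw 28.01 tilt [0.0001 0.0003] F [ 3.74 -0.48 -2.04] M [-0.035 -0.674 -0.022] w 0.5801903789612795 j [-0.28  0.67 -0.12  1.62  0.1   0.85 -1.52]
shift [-0.5  1.  -3.8] twist 0.00011902061373619821
```

The push is gone, so the teeth have meshed. I'll ease the +x side load and lower in stages.

Emit:
{"op": "play_rows", "data": {
  "targets": [
    [[0.4,0.2,1,0],[0.4,0.2,2,0],[0.4,0.2,3,0],[0.4,0.2,3,0]]
  ]
}}

```text
clock: 12.8
eef_pos: [0.591, 0.1933, 0.1304]
tool_rot: [0.97, 0.242, -0.0, -0.0]
ft_force: [2.5, -0.1, -0.7]
grip_width: 0.577
```

```bash
python3 -c "
from h import *
rel([.591,.192,.1208],28)"
```

```text
t 12.8 pos [0.591  0.1933 0.1304] yaw 28.02 tilt [-0.0003  0.0003] F [ 2.5  -0.07 -0.71] M [ 0.054 -0.613 -0.051] w 0.5765666144372965 j [-0.28  0.68 -0.12  1.62  0.1   0.85 -1.52]
shift [-0.6  1.1  9.6] twist 0.00037306869176950697
```

Emit:
{"op": "play_rows", "data": {
  "targets": [
    [[0.4,0.2,1.5,-0.01],[0.4,0.2,3,-0.02],[0.4,0.2,4.5,-0.02],[0.4,0.2,6,-0.02],[0.4,0.2,7,-0.02],[0.4,0.2,7,-0.02]]
  ]
}}

```text
clock: 13.4
eef_pos: [0.5914, 0.1931, 0.1234]
tool_rot: [0.968, 0.252, -0.0, -0.0]
ft_force: [0.9, -0.1, -1.2]
grip_width: 0.577
```

```bash
python3 -c "
from h import *
rel([.591,.192,.1208],28)"
```

```text
t 13.4 pos [0.5914 0.1931 0.1234] yaw 29.16 tilt [-0.0006  0.0001] F [ 0.89 -0.15 -1.16] M [ 0.126 -0.415 -0.031] w 0.577323108591737 j [-0.28  0.69 -0.12  1.63  0.1   0.84 -1.5 ]
shift [-0.9  0.8  2.6] twist 0.0202420496315856
```

It's sliding freely, with about 2.6 mm left. I'll press until the shoulder answers.

Emit:
{"op": "play_rows", "data": {
  "targets": [
    [[0.1,0,1,0],[0.1,0,2,0],[0.1,0,3,0],[0.1,0,3.6,0],[0.1,0,3.6,0]]
  ]
}}

```text
clock: 13.9
eef_pos: [0.5915, 0.1932, 0.1205]
tool_rot: [0.968, 0.252, -0.0, -0.0]
ft_force: [0.1, -0.4, 2.5]
grip_width: 0.58
```

```bash
python3 -c "
from h import *
rel([.591,.192,.1208],28)"
```

```text
t 13.9 pos [0.5915 0.1932 0.1205] yaw 29.16 tilt [-0.0003  0.0001] F [ 0.14 -0.38  2.5 ] M [ 0.017  0.119 -0.062] w 0.5802040485120094 j [-0.28  0.69 -0.12  1.63  0.11  0.83 -1.51]
shift [-1.   0.8 -0.3] twist 0.02027043271812834
```

Emit:
{"op": "play_rows", "data": {
  "targets": [
    [[0,0,0.8,0],[0,0,1.5,0],[0,0,1.5,0],[0,0,1.5,0]]
  ]
}}

```text
clock: 14.3
eef_pos: [0.5916, 0.1932, 0.1187]
tool_rot: [0.968, 0.252, -0.0, -0.0]
ft_force: [-1.5, 0.3, 5.3]
grip_width: 0.582
```

Emit:
{"op": "play_rows", "data": {
  "targets": [
    [[0,0,-0.8,0],[0,0,-1.4,0],[0,0,-1.4,0]]
  ]
}}

```text
clock: 14.6
eef_pos: [0.5916, 0.1932, 0.12]
tool_rot: [0.968, 0.252, -0.0, -0.0]
ft_force: [-1.5, 0.7, 3.7]
grip_width: 0.578
```

Emit:
{"op": "play_rows", "data": {
  "targets": [
    [[0,0,0,0],[0,0,0,0],[0,0,0,0],[0,0,0,0],[0,0,0,0],[0,0,0,0],[0,0,0,0],[0,0,0,0]]
  ],
  "gripper": 0
}}

```text
clock: 15.4
eef_pos: [0.5917, 0.1931, 0.12]
tool_rot: [0.968, 0.252, 0.0, -0.0]
ft_force: [-0.6, 0.5, -0.4]
grip_width: 1.0
```

Pressed to about 6.8 N on the shoulder, eased off and released. I'll retreat straight up, move aside and look.

Emit:
{"op": "play_rows", "data": {
  "targets": [
    [[0,0,-8,0],[0,0,-25,0],[0,0,-55,0],[0,0,-90,0],[0,0,-120,0],[0,0,-135,0],[0,0,-140,0],[0,0,-140,0]]
  ]
}}

```text
clock: 16.2
eef_pos: [0.5919, 0.1932, 0.2608]
tool_rot: [0.968, 0.252, 0.001, -0.0]
ft_force: [0.3, 0.5, -0.2]
grip_width: 1.002
```

Emit:
{"op": "play_rows", "data": {
  "targets": [
    [[-10,10,0,0],[-30,30,0,0],[-50,60,0,0],[-65,90,0,0],[-75,120,0,0],[-80,140,0,0],[-80,150,0,0],[-80,150,0,0],[-80,150,0,0]]
  ]
}}

```text
clock: 17.1
eef_pos: [0.5944, 0.0244, 0.2593]
tool_rot: [0.968, 0.252, -0.001, -0.001]
ft_force: [0.1, 0.1, 0.5]
grip_width: 0.998
```

```bash
python3 -c "
from h import *
rel([.591,.192,.1208],28)
c=cap('top','t3.png');d=cap('scene','s3.png')
f=cv2.resize(d['frame'][170:270,363:463],(400,400),interpolation=cv2.INTER_CUBIC)
cv2.imwrite('pics/c4.png',np.hstack([f,cv2.resize(c['frame'],(0,0),fx=.625,fy=1)[:,:]]))
for h in (.148,.104): print(proj(d,[.5915,.1928,h]),proj(c,[.5915,.1928,h]))"
```

```text
t 17.1 pos [0.5944 0.0244 0.2593] yaw 29.24 tilt [-0.0016  0.0013] F [0.14 0.09 0.53] M [0.018 0.008 0.069] w 0.9983198716677624 j [-0.    0.5  -0.12  1.54  0.07  1.1  -1.2 ]
shift [  79.  -147.6  138.8] twist 0.02169300505933991
[[418.13261623 205.35680232]] [[200.55155283 154.64510424]]
[[415.53724588 216.53497841]] [[205.46659426 159.80562692]]
```

View pics/c4.png

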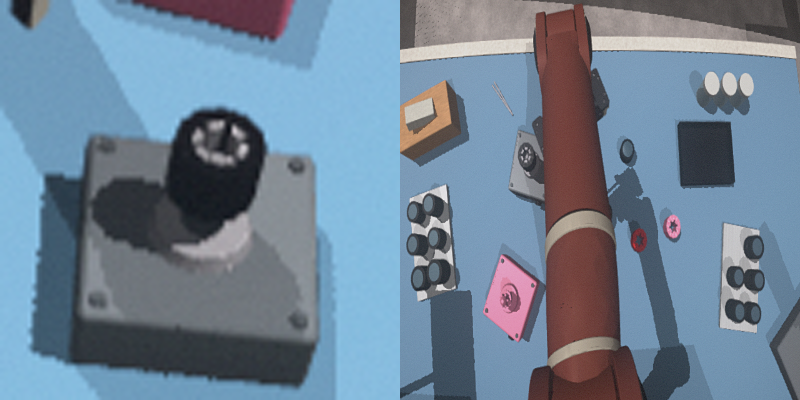

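View pics/s3.png

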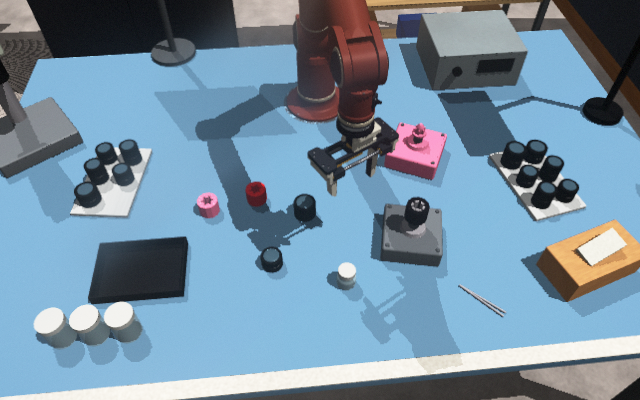

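The bore's top centre shows at scene (417.8,205). Fully home predicts (418.1,205.4), so it is seated. The cells and the jar haven't moved.

```bash
python3 -c "
from rig import robot
print(robot.job_done())"
```

```text
the job is handed in; nothing more can be done
None
```

The black splined barrel is on the grey machine's shaft, pushed home and released, and the job is handed in. It took about 17 s of the 64 s allowed.

- **Fitting:** I pressed with about 5 N and turned it to and fro. The teeth meshed about 28° from the starting angle, where the push vanished. It then slid down with almost no resistance until the shoulder stopped it at the expected height. I pressed it there with about 7 N, eased off and let go.
- **Last checks:** In the scene picture the barrel stands upright with its bore at pixel (417.8, 205). Fully home predicts (418.1, 205.4). The gripper is open and clear. In the final pictures the two lens cells and the jar look unmoved from the start.
- **Failed or disagreeing checks:** None failed. The only oddity was a side force of about 4 N while the teeth meshed. It faded to almost nothing as the barrel went down, after I shifted it less than 1 mm.

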